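Tuck the dust strip under the duct flap and hold it down

TASK

So that no tiny screws roll into the cable duct, take the aluminium dust strip with the upright grip rib and slide its plain long edge in under the free edge of the duct's hinged flap, between the two end cheeks, until that edge is fully home against the duct wall, without lifting the flap. Then press the strip down flat so that the sprung apron board gives by two or three millimetres, and finish while still holding it pressed down there, with the fingers pushing only on the strip. Do not force anything and leave the other things on the bench where they are.

Things in the scene. Friction and masses are not known exactly. Their poses are not given: they have to be found in the camera images.
- strip: loose aluminium strip, 0.13 to 0.21 kg: flat plate 80 (x) by 140 (y) by 4 mm with an upright grip rib, 12 mm thick (x), 80 mm long (y), from 4 to 29 mm above the underside, mid-plane at x = -30 mm. Origin: centre of the plate's underside. The +x long edge is the plain edge to tuck in; z up. Starts flat on the bench, rib up. A grip on the rib closes along the strip's x
- strip_grip (a point): centre of the rib's top, at (-30, 0, 29) mm in the strip's frame
- strip_lead_l (a point): left (+y) lower corner of the strip's plain edge, at (40, 70, 0) mm in the strip's frame
- strip_lead_r (a point): right (-y) lower corner of the strip's plain edge, at (40, -70, 0) mm in the strip's frame
- duct: grey cable duct fixed to the bench, pose varies. Origin: at bench height below the middle of the flap's free edge; +x is the way to tuck, z up. Wall facing -x at x = 30 mm, 24 mm high. Two end cheeks, 15 mm thick, 34 mm high, x = -30 to 100 mm, inner faces at y = -80 and 80 mm. A strip fully home has its plain edge on the wall, 30 mm under the flap, origin at x = -10, y about 0 mm
- flap_edge (a point): middle of the lower side of the flap's free edge, at (0, 0, 26) mm in the duct's frame when shut: 8 mm above the apron board. The flap is a light (0.1 kg) white plate, 4 mm thick, 156 mm wide, level when shut, over x = 0 to 100 mm
- flap (a joint): flap hinge (axis along the duct's y at x = 100, z = 28 mm); 0 = shut (it rests there by its own weight), grows as the free edge lifts, 0.01 rad = 1 mm at the edge
- apron (a joint): how far the apron board is pressed down, m: 0 = up, 0.006 = bottomed. It is sprung: it starts to move at about 3 N and gives 1 mm for each further 3 N
- apron_top (a point): point on the top of the plywood apron board, at (-50, 0, 18) mm in the duct's frame when up. The board is 8 mm thick, 158 mm wide, from x = -129.5 to 28.5 mm, running on under the flap; it can only move straight down
- driver_stand: bystander: round grey screwdriver stand, 84 mm across, 104 mm high, six drivers in it; origin under its centre
- watch_stand: bystander: black U-footed stand with a wristwatch on its roller, about 110 by 110 mm, 100 mm high; origin under its foot
- bracelet_tool: bystander: steel bracelet tool lying on the bench between strip and duct, pointing ahead, 120 by 15 mm, 15 mm high; origin under its centre

How it is judged:
By the outcome, as a careful person would: the job done as asked, in the order asked, and still so for the second after the job is handed in, while the arm keeps its last pose, push and grip.
It also fails if it takes over 38 s, if anything falls off the work surface, if the arm or the gripper's body presses on something with over 40 N, if the wrist force passes 120 N, or if a joint passes its speed limit or range.

ROBOT

A 6-joint arm with a two-finger parallel gripper is mounted at the origin on the work surface. World frame = base frame: x ahead of the robot, y to its left, z up, the work surface at z = 0. Lengths are in mm, angles in rad, forces in N, time in s.
With the tool pointing down it reaches from about 275 to 750 mm from the base axis. Payload 10.2 kg.
Tool frame: the origin (TCP) lies between the finger pads; the fingertips stand 17 mm ahead of it and the grasp point (between the pads) lies 2 mm behind it (env.tip_extent is the z of the fingertips in the tool frame, in mm); z points along the fingers, y is the direction in which the jaws open and shut (so a half turn about z gives the same grasp; the last joint's range is limited). The gripper opens to 88 mm and grips with 3 to 60 N. Pads are 18 mm wide; open, the fingers measure 123 mm over their backs; the gripper's body (75 mm by 187 mm) begins 45 mm behind the grasp point.
Start: joints at [1.099, 0.313, 1.498, -0, 1.331, -0.223], TCP at [129.289, 508.837, 232.42] pointing down, gripper open.
Joint ranges: [-2.94, 2.94], [-0.97, 2.17], [0.19, 2.56], [-1.23, 4.37], [0.02, 3.11], [-2.88, 2.88]. Speed limits (rad/s): [2.39, 2.39, 3.01, 3.14, 3.14, 3.14].

INTERFACE

Orientations are given as a unit quaternion [x, y, z, w].
In Python, from bench import env gives the robot as it stands. The module is installed in compiled form; this text tells all that it offers.
- The arm moves only by the tool apply_moves, never from a script. Its argument "targets" is a list of rows, each an object of numbers: "rx", "ry", "rz": the turn, a rotation vector about the tool's x, y, z in units of 5 degrees (1.0 is 5 degrees); "tx", "ty", "tz": the shift along the tool's x, y, z in mm; "gripper": the gripper command: -1 is fully open, 1 is shut, values between are in proportion. A call has 1 to 10 rows; each row is the pose to reach, as a shift and turn from the pose commanded when the call began, along the tool's axes at that moment; what a row does not reach only later rows make up. A row lasts 1/12 s, in which the tool goes at most 41.7 mm and 7.16 degrees, less where a joint would pass 70% of its speed; a pose out of reach is approached as far as the arm can. A call with a gripper value outside its range is refused whole. The fingers move at their own pace and stop on an object; "force" is the grip in N (left out, the last holds). Time passes only in rows, so rows that repeat a pose let the fingers close. It gives the time, the measured TCP pose, the force and the opening at its end, in the units of the state.
- env.observe(): the state, without advancing time (a new reading comes with each control period).
- env.snapshot(name): name is "side" or "top"; returns a dict with "pixels" (384x512x3 uint8, red, green, blue), "range_z" (384x512 float32, mm along the optical axis (not along the pixel's ray), 0 where there is no reading), "vertical_fov" (degrees; the focal length in pixels is half the picture's height over the tangent of half this angle, whatever the lens; pixels are square), "cx", "cy" (the principal point, pixels), "rvec" (rotation vector, rad) and "tvec" (3), from world to camera coordinates, as OpenCV has them. Camera axes: x right, y down, z forward; pixel columns grow to the right and rows downward; lengths in mm; the calibration is good to about 2 mm. A picture is of the moment at which its call begins.
- env.finish_job(): hands the job in, once; it reports no verdict.
The state is a dict: "t": time; "joint_pos": joint angles; "joint_vel": joint speeds; "joint_efforts": joint torques, N m; "position": TCP position; "tool_rot": TCP orientation; "force": force on the tool from outside, world axes, zero at the start; "wrist_torque": the same for the moment, N m; "gripper_width": opening from 0.0 (shut) to 1.0 (fully open).
Only numpy, scipy, OpenCV 4.12 (cv2) and the standard library are available. Lean on these libraries where they do the work, as an engineer would, in place of code of your own. Each camera call takes 0.05 s, during which the arm holds its last target. There are 200 camera calls.

## Working session

There is one attempt and no reset: what is moved stays moved. The work goes in short steps, Python scripts to look and compute and a tool call to move; the robot and the scene stay as the last step left them, time stands still between calls to the robot, and variables do not carry over. Pictures are saved under pics/ and viewed, about 8 in all and at most 12, crops included, and the job is handed in when it is done.

Besides the shell and the picture viewer there is one more tool, called after "Emit:" as name(argument=value, ...), one argument or row to a line, values as JSON. apply_moves: Moves the arm, as the interface text tells. Its arguments: {"type":"object","properties":{"targets":{"type":"array","items":{"type":"object","properties":{"rx":{"type":"number"},"ry":{"type":"number"},"rz":{"type":"number"},"tx":{"type":"number"},"ty":{"type":"number"},"tz":{"type":"number"},"gripper":{"type":"number"}}}},"force":{"type":"number"}},"required":["targets"]}

```bash
mkdir -p pics; cat > h.py <<'E'
import numpy as np, cv2
from bench import env
from scipy.spatial.transform import Rotation as R
def cam(n):
    s=env.snapshot(n); s['f']=192/np.tan(np.radians(s['vertical_fov'])/2)
    s['Rm']=R.from_rotvec(np.ravel(s['rvec'])).as_matrix(); s['t']=np.ravel(s['tvec']); return s
def cloud(s):
    v,u=np.mgrid[:384,:512]; z=s['range_z']
    P=np.stack([(u-s['cx'])/s['f']*z,(v-s['cy'])/s['f']*z,z],-1)
    W=(P-s['t'])@s['Rm']; W[z==0]=np.nan; return W
def ray(s,u,v,h):
    d=s['Rm'].T@np.array([(u-s['cx'])/s['f'],(v-s['cy'])/s['f'],1]); c=-s['Rm'].T@s['t']
    return c+d*(h-c[2])/d[2]
def save(s,n): cv2.imwrite('pics/'+n,s['pixels'][...,::-1])
E
python3 - <<'E'
from h import *
o=env.observe(); print({k:np.round(v,3) for k,v in o.items()}, env.tip_extent)
for n in('top','side'):
    s=cam(n); save(s,n+'1.png'); print(n,s['f'],-s['Rm'].T@s['t'],s['Rm'].round(2).tolist(),(s['range_z']>0).mean())
a=[cv2.imread(f'pics/{n}1.png') for n in('top','side')]
E
```

```text
{'t': np.float64(0.0), 'joint_pos': array([ 1.099,  0.313,  1.498, -0.   ,  1.331, -0.223]), 'joint_vel': array([ 0.   , -0.   ,  0.002,  0.001,  0.002, -0.   ]), 'joint_efforts': array([-0.0000e+00, -4.0221e+01, -2.5227e+01,  6.9000e-02,  3.5000e-02,
       -0.0000e+00]), 'position': array([129.187, 508.602, 231.883]), 'tool_rot': array([ 0.124,  0.992, -0.001, -0.   ]), 'force': array([0.542, 0.343, 0.338]), 'wrist_torque': array([ 0.003, -0.053, -0.023]), 'gripper_width': np.float64(1.001)} 17.0
top 356.47150598681225 [485.81712062  29.64197664 898.97742887] [[0.01, -1.0, 0.02], [-0.98, -0.02, -0.18], [0.18, -0.02, -0.98]] 0.9961293538411459
side 368.59854350239704 [ 548.12140155 -670.95958453  499.05073535] [[0.99, -0.12, -0.01], [-0.07, -0.53, -0.85], [0.09, 0.84, -0.53]] 0.9958699544270834
```

View pics/top1.png

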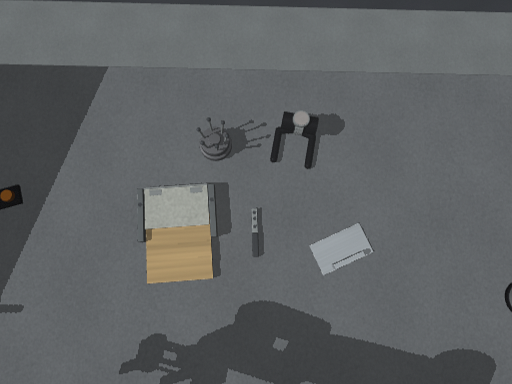

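View pics/side1.png

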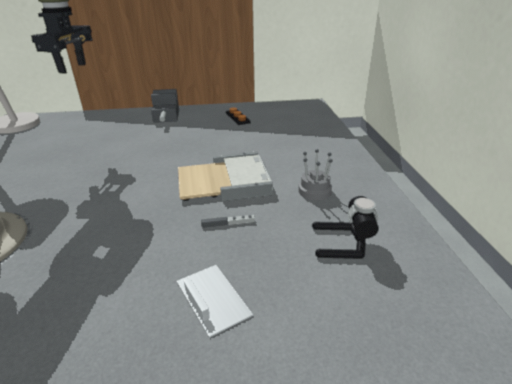

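The top view shows the strip at about (341,249) with its rib on the near side. The duct is at (180,215), with the apron at (180,255) and the bracelet tool at (255,232). The side view agrees. Next I'll measure from masks and depth.

```bash
cat > meas.py <<'E'
from h import *
def rect(s,m,h):
    c,_=cv2.findContours(m.astype(np.uint8),cv2.RETR_EXTERNAL,cv2.CHAIN_APPROX_NONE)
    c=max(c,key=cv2.contourArea)[:,0]
    p=np.array([ray(s,u,v,h)[:2] for u,v in c]).astype(np.float32)
    return cv2.minAreaRect(p),p
if __name__=='__main__':
    for n in('top','side'):
        s=cam(n);W=cloud(s);hsv=cv2.cvtColor(s['pixels'],cv2.COLOR_RGB2HSV);H,S,V=[hsv[...,i].astype(int) for i in range(3)]
        X,Y,Z=np.moveaxis(W,-1,0)
        reg=(Z<60)&(X>250)&(X<700)
        b=(V>120)&(S<60)&reg&(Y<-40)&(X<520)&(Y>-400); 
        print(n,'strip all',rect(s,b&(Z<12)|b,4)[0])
        p=W[b&(Z>18)]; print(' rib',p.mean(0),len(p),cv2.minAreaRect(p[:,:2].astype(np.float32)), 'platez',np.median(Z[b&(Z<12)]))
        a=(S>60)&(H>8)&(H<28)&reg&(Y>50)
        print(' apron',rect(s,a,18)[0],np.median(Z[a]))
        f=(S<60)&(V>120)&reg&(Y>50)&(Y<350)&(Z>20)
        print(' flap',rect(s,f,30)[0],np.median(Z[f]))
        q=(Z>24)&(Z<60)&(X>300)&(X<560)&(Y>60)&(Y<350)
        p=W[q]; print(' duct>24',p[:,:2].min(0),p[:,:2].max(0),cv2.minAreaRect(p[:,:2].astype(np.float32)))
        bm=(Z>6)&(Z<40)&(X>300)&(X<520)&(Y<60)&(Y>-30); p=W[bm];print(' bracelet',cv2.minAreaRect(p[:,:2].astype(np.float32)))
E
python3 meas.py
```

```text
top strip all ((512.8253173828125, -212.44357299804688), (78.27940368652344, 140.2534942626953), 24.807912826538086)
 rib [ 487.13933499 -223.64992576   28.50818388] 160 ((487.47125244140625, -224.65267944335938), (11.662582397460938, 78.3397445678711), 24.457796096801758) platez 3.5533831622028034
 apron ((497.08685302734375, 187.36456298828125), (130.13388061523438, 157.94631958007812), 5.264225482940674) 18.14037039419731
 flap ((612.2817993164062, 197.15098571777344), (102.23101043701172, 154.682373046875), 5.504522800445557) 30.060194822139177
 duct>24 [524.3271337   96.90932402] [559.03939093 285.88212453] ((547.0375366210938, 191.16778564453125), (33.54820251464844, 188.0524444580078), 3.7721872329711914)
 bracelet ((503.8870849609375, -3.110316276550293), (33.87750244140625, 21.744014739990234), 6.1827874183654785)
side strip all ((420.834716796875, -196.50527954101562), (324.2221374511719, 238.8602294921875), 82.90369415283203)
 rib [ 489.1256392  -231.98939446   27.50307836] 354 ((488.1483154296875, -227.20741271972656), (12.707014083862305, 81.44134521484375), 24.71945571899414) platez 0.3105058816275057
 apron ((464.17596435546875, 1131.7528076171875), (683.1419677734375, 488.2411804199219), 89.41950988769531) 12.948158757501915
 flap ((597.3482666015625, 199.98916625976562), (132.707763671875, 193.43353271484375), 4.728808879852295) 30.328911442752236
 duct>24 [524.55046665  93.58904651] [559.84792375 286.23429595] ((543.4500122070312, 189.8911895751953), (34.66957092285156, 192.59014892578125), 1.1332741975784302)
 bracelet ((506.1590881347656, -0.7476663589477539), (27.508899688720703, 15.95214557647705), 1.4180107116699219)
```

```bash
cat >> h.py <<'E'
def go(x,y,z,yaw,pos=None):
    "shift/turn (tool units) to TCP x,y,z with tool y at world angle yaw (deg), tool down"
    o=env.observe(); r0=R.from_quat(o['tool_rot']); p=(np.radians(yaw)+np.pi/2)/2
    d=r0.inv().apply(np.array([x,y,z])-(o['position'] if pos is None else pos))
    rv=(r0.inv()*R.from_quat([np.cos(p),np.sin(p),0,0])).as_rotvec(degrees=True)/5
    print('t',round(float(o['t']),2),'txyz',d.round(1),'rxyz',rv.round(3))
E
python3 - <<'E'
from h import *
go(487,-225.5,130,24.7,np.array([129.3,508.8,232.4]))
s=cam('top');W=cloud(s);X,Y,Z=np.moveaxis(W,-1,0)
m=(Z>40)&(X>560)&(X<760)&(Y>40)&(Y<200);p=W[m];print('driver',p.min(0),p.max(0),np.median(p,0))
m=(Z>70)&(X>560)&(X<760)&(Y>40)&(Y<200);p=W[m];print(p.min(0),p.max(0))
E
```

```text
t 0.2 txyz [-527.5 -623.5  102.8] rxyz [-9.0000e-03  2.0000e-03  1.0209e+01]
driver [740.11737255  78.11866047  40.62584575] [759.98498638 137.80749687 105.07114487] [751.61621974 107.69269692  45.6702025 ]
[740.11737255  93.40857405  72.63252383] [755.89833374 135.79256391 105.07114487]
```

Emit:
apply_moves(
  targets=[
    {"tx": -26,"ty": -31,"tz": 5,"rz": 0.5,"gripper": -1},
    {"tx": -52,"ty": -62,"tz": 10,"rz": 1,"gripper": -1},
    {"tx": -78,"ty": -93,"tz": 15,"rz": 1.5,"gripper": -1},
    {"tx": -104,"ty": -124,"tz": 20,"rz": 2,"gripper": -1},
    {"tx": -130,"ty": -155,"tz": 25,"rz": 2.5,"gripper": -1},
    {"tx": -156,"ty": -186,"tz": 30,"rz": 3,"gripper": -1},
    {"tx": -182,"ty": -217,"tz": 35,"rz": 3.5,"gripper": -1},
    {"tx": -208,"ty": -248,"tz": 40,"rz": 4,"gripper": -1},
    {"tx": -234,"ty": -279,"tz": 45,"rz": 4.5,"gripper": -1},
    {"tx": -260,"ty": -310,"tz": 50,"rz": 5,"gripper": -1},
  ],
)

```text
$.targets[0]: bad value
```

```bash
python3 -c "
from h import *
print(env.observe()['position'])
go(487,-225.5,130,24.7)"
```

```text
[129.23764442 508.73530362 232.19134491]
t 0.25 txyz [-527.6 -623.5  102.5] rxyz [-6.0000e-03  1.0000e-03  1.0209e+01]
```

Emit:
apply_moves(
  targets=[
    {"rx": 0,"ry": 0,"rz": 1,"tx": -52,"ty": -62,"tz": 10,"gripper": -1},
    {"rx": 0,"ry": 0,"rz": 2.5,"tx": -130,"ty": -155,"tz": 25,"gripper": -1},
    {"rx": 0,"ry": 0,"rz": 5,"tx": -260,"ty": -310,"tz": 50,"gripper": -1},
    {"rx": 0,"ry": 0,"rz": 5,"tx": -260,"ty": -310,"tz": 50,"gripper": -1},
    {"rx": 0,"ry": 0,"rz": 5,"tx": -260,"ty": -310,"tz": 50,"gripper": -1},
    {"rx": 0,"ry": 0,"rz": 5,"tx": -260,"ty": -310,"tz": 50,"gripper": -1},
    {"rx": 0,"ry": 0,"rz": 5,"tx": -260,"ty": -310,"tz": 50,"gripper": -1},
    {"rx": 0,"ry": 0,"rz": 5,"tx": -260,"ty": -310,"tz": 50,"gripper": -1},
    {"rx": 0,"ry": 0,"rz": 5,"tx": -260,"ty": -310,"tz": 50,"gripper": -1},
    {"rx": 0,"ry": 0,"rz": 5,"tx": -260,"ty": -310,"tz": 50,"gripper": -1},
  ],
)

```text
t: 1.08
position: [305.5, 142.0, 182.3]
tool_rot: [0.336, 0.942, 0.0, 0.0]
force: [0.8, -0.4, -0.4]
gripper_width: 0.999
```

```bash
python3 -c "
from h import *
print(env.observe()['position'])
go(487,-225.5,130,24.7)"
```

```text
[305.48350134 142.01198976 182.33532829]
t 1.08 txyz [-373.2 -169.4   52.5] rxyz [0.006 0.007 5.198]
```

Emit:
apply_moves(
  targets=[
    {"rx": 0,"ry": 0,"rz": 5.2,"tx": -373,"ty": -169,"tz": 52,"gripper": -1},
    {"rx": 0,"ry": 0,"rz": 5.2,"tx": -373,"ty": -169,"tz": 52,"gripper": -1},
    {"rx": 0,"ry": 0,"rz": 5.2,"tx": -373,"ty": -169,"tz": 52,"gripper": -1},
    {"rx": 0,"ry": 0,"rz": 5.2,"tx": -373,"ty": -169,"tz": 52,"gripper": -1},
    {"rx": 0,"ry": 0,"rz": 5.2,"tx": -373,"ty": -169,"tz": 52,"gripper": -1},
    {"rx": 0,"ry": 0,"rz": 5.2,"tx": -373,"ty": -169,"tz": 52,"gripper": -1},
    {"rx": 0,"ry": 0,"rz": 5.2,"tx": -373,"ty": -169,"tz": 52,"gripper": -1},
    {"rx": 0,"ry": 0,"rz": 5.2,"tx": -373,"ty": -169,"tz": 52,"gripper": -1},
    {"rx": 0,"ry": 0,"rz": 5.2,"tx": -373,"ty": -169,"tz": 52,"gripper": -1},
    {"rx": 0,"ry": 0,"rz": 5.2,"tx": -373,"ty": -169,"tz": 52,"gripper": -1},
  ],
)

```text
t: 1.92
position: [487.4, -224.9, 129.8]
tool_rot: [0.54, 0.842, -0.0, -0.0]
force: [1.2, 0.7, 0.6]
gripper_width: 1.005
```

```bash
python3 -c "
from h import *
print(env.observe()['position'],env.observe()['joint_pos'])
go(487,-225.5,130,24.7);go(487,-225.5,24,24.7)
s=cam('side');save(s,'s2.png')"
```

```text
[ 487.36126309 -224.89354265  129.82901655] [-6.50729236e-01  4.40206476e-01  1.59928499e+00 -3.32712000e-05
  1.10227580e+00 -1.08180169e+00]
t 1.92 txyz [-0.4 -0.6 -0.2] rxyz [-0.001 -0.002 -0.   ]
t 1.92 txyz [ -0.4  -0.6 105.8] rxyz [-0.001 -0.002 -0.   ]
```

View pics/s2.png

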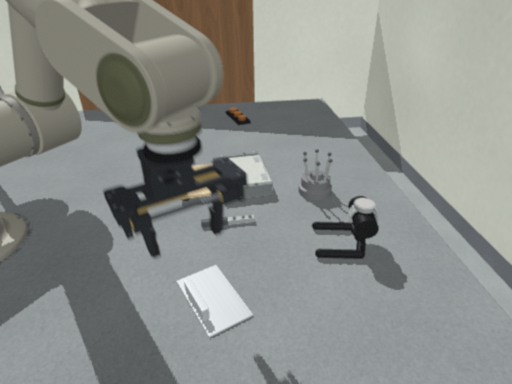

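The gripper hangs above the strip, jaws along the strip's x axis, with the rib at about (196,295). I'll lower it.

Emit:
apply_moves(
  targets=[
    {"rx": 0,"ry": 0,"rz": 0,"tx": 0,"ty": -0.5,"tz": 35,"gripper": -1},
    {"rx": 0,"ry": 0,"rz": 0,"tx": 0,"ty": -0.5,"tz": 70,"gripper": -0.5},
    {"rx": 0,"ry": 0,"rz": 0,"tx": 0,"ty": -0.5,"tz": 95,"gripper": -0.3},
    {"rx": 0,"ry": 0,"rz": 0,"tx": 0,"ty": -0.5,"tz": 103,"gripper": -0.3},
    {"rx": 0,"ry": 0,"rz": 0,"tx": 0,"ty": -0.5,"tz": 105.5,"gripper": -0.3},
    {"rx": 0,"ry": 0,"rz": 0,"tx": 0,"ty": -0.5,"tz": 105.5,"gripper": -0.3},
  ],
  force=15,
)

```text
t: 2.47
position: [486.7, -222.9, 25.5]
tool_rot: [0.539, 0.842, -0.0, 0.0]
force: [-0.1, 0.5, 0.2]
gripper_width: 0.657
```

```bash
python3 -c "
from h import *
o=env.observe();print(o['position'],o['force'])
s=cam('side');save(s,'s3.png');cv2.imwrite('pics/s3c.png',cv2.resize(s['pixels'][230:350,120:300,::-1],None,fx=4,fy=4))"
```

```text
[ 486.73872858 -222.89846482   25.52912606] [-0.10067557  0.48427511  0.2389266 ]
```

View pics/s3c.png

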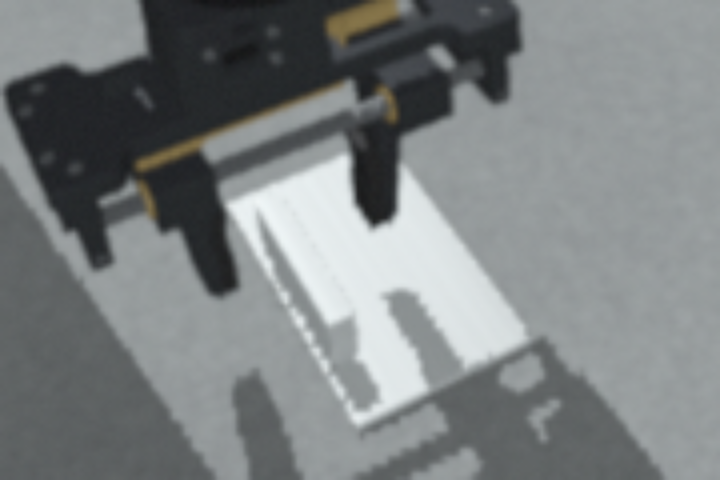

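The fingers straddle the rib without touching anything. Now I close.

Emit:
apply_moves(
  targets=[
    {"rx": 0,"ry": 0,"rz": 0,"tx": 0,"ty": 0,"tz": 0.5,"gripper": 0},
    {"rx": 0,"ry": 0,"rz": 0,"tx": 0,"ty": 0,"tz": 1,"gripper": 0.5},
    {"rx": 0,"ry": 0,"rz": 0,"tx": 0,"ty": 0,"tz": 1,"gripper": 1},
    {"rx": 0,"ry": 0,"rz": 0,"tx": 0,"ty": 0,"tz": 1,"gripper": 1},
    {"rx": 0,"ry": 0,"rz": 0,"tx": 0,"ty": 0,"tz": 1,"gripper": 1},
    {"rx": 0,"ry": 0,"rz": 0,"tx": 0,"ty": 0,"tz": 1,"gripper": 1},
    {"rx": 0,"ry": 0,"rz": 0,"tx": 0,"ty": 0,"tz": 1,"gripper": 1},
    {"rx": 0,"ry": 0,"rz": 0,"tx": 0,"ty": 0,"tz": 1,"gripper": 1},
  ],
  force=40,
)

```text
t: 3.18
position: [486.4, -222.7, 23.9]
tool_rot: [0.539, 0.842, 0.0, 0.0]
force: [-0.4, -1.0, -0.2]
gripper_width: 0.067
```

```bash
python3 -c "
from h import *
o=env.observe();print(o['position'],o['force'],o['gripper_width']*88)
go(486.7,-223,95,24.7)"
```

```text
[ 486.39862438 -222.72240809   23.94295514] [-0.37223032 -1.014595   -0.1745812 ] 5.889947983643392
t 3.18 txyz [ -0.4   0.2 -71.1] rxyz [0.    0.    0.009]
```

```bash
python3 -c "
from h import *
o=env.observe();print(o['gripper_width'])
s=cam('side');cv2.imwrite('pics/s4c.png',cv2.resize(s['pixels'][230:350,120:300,::-1],None,fx=4,fy=4));print(env.observe()['gripper_width'])"
```

```text
0.06693122708685673
0.023738649900195728
```

View pics/s4c.png

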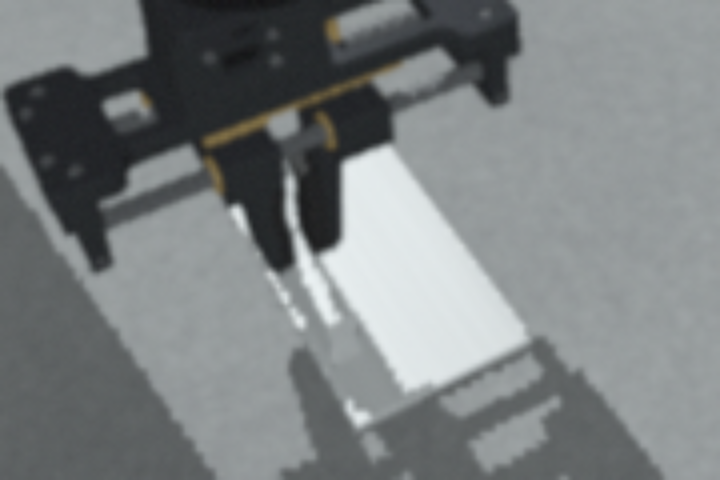

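Emit:
apply_moves(
  targets=[
    {"rx": 0,"ry": 0,"rz": 0,"tx": 0,"ty": 0,"tz": 0,"gripper": 1},
    {"rx": 0,"ry": 0,"rz": 0,"tx": 0,"ty": 0,"tz": 0,"gripper": 1},
    {"rx": 0,"ry": 0,"rz": 0,"tx": 0,"ty": 0,"tz": 0,"gripper": 1},
  ],
)

```text
t: 3.48
position: [486.4, -222.8, 23.9]
tool_rot: [0.539, 0.842, -0.0, 0.0]
force: [-0.3, 0.3, -0.5]
gripper_width: 0.002
```

```bash
python3 -c "
from h import *
o=env.observe();print(o)
s=cam('top');cv2.imwrite('pics/t5c.png',cv2.resize(s['pixels'][190:310,270:430,::-1],None,fx=5,fy=5,interpolation=cv2.INTER_CUBIC))"
```

```text
{'t': 3.4833, 'joint_pos': array([-6.48609755e-01,  5.91847088e-01,  1.68449882e+00, -1.09259410e-05,
        8.65214651e-01, -1.08044628e+00]), 'joint_vel': array([ 0.0004404 , -0.00016363, -0.00184413, -0.00103842,  0.00187578,
        0.00026557]), 'joint_efforts': array([-6.68861630e-04, -4.56489122e+01, -1.85198647e+01,  1.73390965e-02,
        7.55699538e-02,  2.60146038e-05]), 'position': array([ 486.38915319, -222.75591566,   23.92546233]), 'tool_rot': array([ 5.39191121e-01,  8.42183433e-01, -5.41409939e-06,  1.56678291e-05]), 'force': array([-0.25837676,  0.33150061, -0.47590649]), 'wrist_torque': array([-0.04909894, -0.01577531,  0.02429989]), 'gripper_width': 0.002150281711642082}
```

View pics/t5c.png

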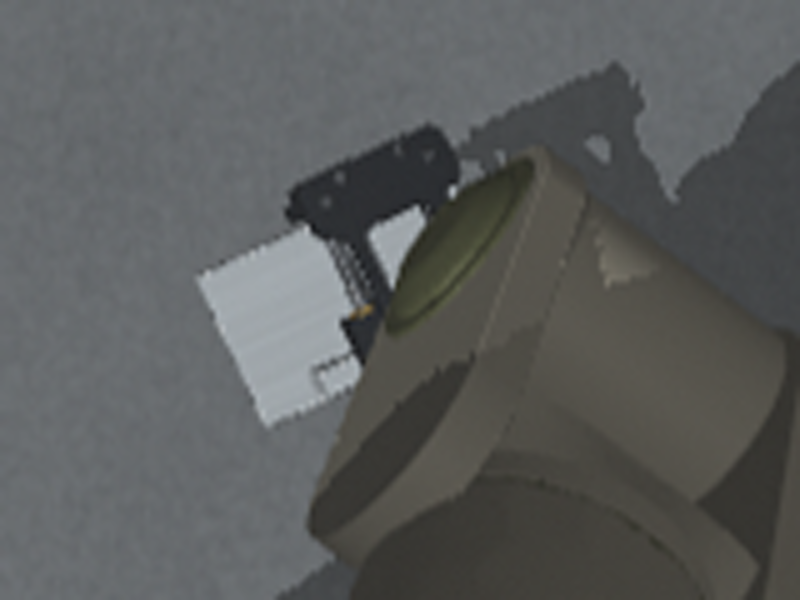

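```bash
python3 -c "
from h import *
s=cam('side')
def pr(p):
    q=s['Rm']@np.array(p)+s['t'];return (q[:2]/q[2]*s['f']+[s['cx'],s['cy']]).round(1)
print('tip',pr([486.4,-222.8,7]))
for y in(-40,0,40):
  for z in (4,29):
    a=np.radians(24.7);print(y,z,pr([512.8-30*np.cos(a)-y*np.sin(a),-212.4-30*np.sin(a)+y*np.cos(a),z]))
print(env.observe()['gripper_width'])
cv2.imwrite('pics/s6c.png',cv2.resize(s['pixels'][260:340,150:260,::-1],None,fx=7,fy=7,interpolation=cv2.INTER_CUBIC))
W=cloud(s);print(W[296:324:4,196:210:2,:].round(0).tolist())
"
```

```text
tip [195.7 300.7]
-40 4 [205.  319.2]
-40 29 [203.6 308.8]
0 4 [195.3 303. ]
0 29 [193.8 292.7]
40 4 [186.5 288.2]
40 29 [184.8 278.1]
0.005346002773770235
[[[490.0, -233.0, 30.0], [493.0, -233.0, 29.0], [496.0, -233.0, 28.0], [497.0, -210.0, 3.0], [500.0, -211.0, 3.0], [504.0, -211.0, 3.0], [507.0, -214.0, 6.0]], [[490.0, -241.0, 29.0], [493.0, -241.0, 29.0], [496.0, -243.0, 30.0], [499.0, -242.0, 29.0], [500.0, -221.0, 5.0], [504.0, -221.0, 4.0], [507.0, -222.0, 5.0]], [[489.0, -244.0, 22.0], [493.0, -250.0, 29.0], [496.0, -252.0, 30.0], [500.0, -251.0, 29.0], [503.0, -252.0, 29.0], [506.0, -251.0, 28.0], [507.0, -231.0, 5.0]], [[488.0, -240.0, 9.0], [492.0, -251.0, 21.0], [nan, nan, nan], [500.0, -260.0, 30.0], [503.0, -261.0, 30.0], [506.0, -259.0, 28.0], [509.0, -261.0, 30.0]], [[487.0, -245.0, 5.0], [491.0, -247.0, 6.0], [495.0, -256.0, 16.0], [499.0, -264.0, 25.0], [503.0, -264.0, 25.0], [506.0, -263.0, 23.0], [508.0, -261.0, 20.0]], [[487.0, -250.0, 1.0], [491.0, -254.0, 5.0], [494.0, -253.0, 4.0], [498.0, -262.0, 14.0], [502.0, -263.0, 14.0], [505.0, -262.0, 13.0], [508.0, -261.0, 11.0]], [[487.0, -258.0, 0.0], [490.0, -258.0, -0.0], [494.0, -262.0, 5.0], [497.0, -262.0, 4.0], [501.0, -263.0, 5.0], [504.0, -262.0, 3.0], [507.0, -263.0, 4.0]]]
```

View pics/s6c.png

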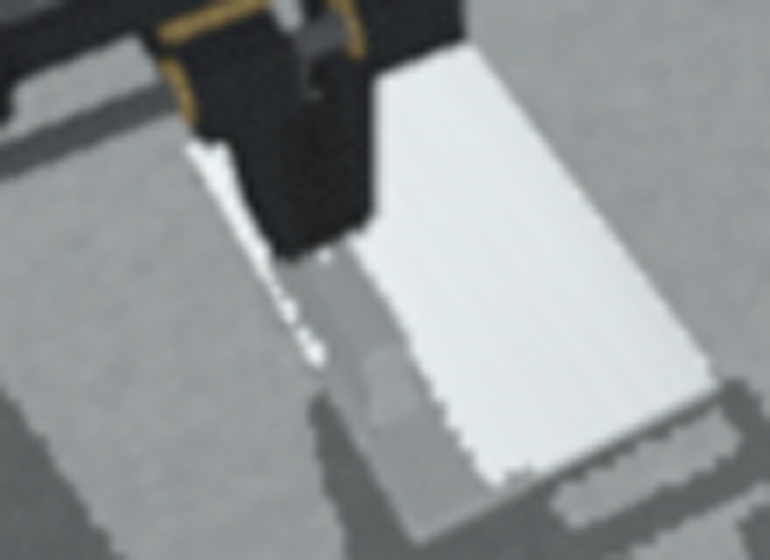

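```bash
python3 -c "
from h import *
s=cam('side');W=cloud(s);V=s['pixels'].max(-1)
for (u,v) in [(192,295),(195,293),(198,291),(201,289),(203,287),(192,288),(198,282),(202,280)]: print(u,v,V[v,u],W[v,u].round(1))
"
```

```text
192 295 42 [ 483.4 -234.    33.7]
195 293 32 [ 488.4 -231.3   34.8]
198 291 37 [ 493.6 -230.7   38.1]
201 289 37 [ 498.9 -230.1   41.5]
203 287 133 [ 502.3 -227.8   43.3]
192 288 35 [ 485.1 -233.7   49.5]
198 282 36 [ 495.4 -228.8   56.7]
202 280 53 [ 502.1 -226.9   58.4]
```

```bash
python3 -c "
from h import *
for n in ('side','top'):
  s=cam(n);W=cloud(s);V=s['pixels'].max(-1);X,Y,Z=np.moveaxis(W,-1,0)
  m=(Z>20)&(Z<150)&(V<90)&(abs(X-487)<110)&(abs(Y+225)<110)
  for a in range(-60,100,8):
    d=(X-486.4)*.9085+(Y+222.8)*.418
    p=W[m&(d>a)&(d<a+8)]
    if len(p)>3: print(n,a,len(p),'zmin',np.percentile(p[:,2],[0,3,20,50,99]).round(0),'e',((p[:,1]+222.8)*.9085-(p[:,0]-486.4)*.418)[[p[:,2].argmin()]].round(0))
"
```

```text
side -60 122 zmin [106. 109. 111. 132. 139.] e [21.]
side -52 156 zmin [107. 109. 113. 134. 139.] e [20.]
side -44 161 zmin [105. 109. 131. 138. 150.] e [21.]
side -36 138 zmin [101. 103. 113. 130. 149.] e [3.]
side -28 167 zmin [ 99. 102. 113. 119. 149.] e [-33.]
side -20 228 zmin [ 36.  45.  69. 118. 149.] e [-11.]
side -12 218 zmin [ 31.  35.  54. 110. 150.] e [-7.]
side -4 194 zmin [ 31.  34.  50.  75. 149.] e [-8.]
side 4 295 zmin [ 34.  38.  60. 100. 149.] e [-10.]
side 12 151 zmin [ 56.  66. 110. 119. 149.] e [-10.]
side 20 132 zmin [101. 104. 113. 119. 138.] e [-33.]
side 28 83 zmin [103. 107. 117. 131. 139.] e [-34.]
side 36 93 zmin [107. 108. 112. 133. 139.] e [19.]
side 44 87 zmin [107. 108. 116. 133. 138.] e [19.]
side 52 80 zmin [107. 109. 130. 135. 138.] e [19.]
side 60 175 zmin [106. 109. 130. 136. 139.] e [20.]
side 68 167 zmin [106. 109. 131. 137. 139.] e [-26.]
side 76 255 zmin [ 96.  99. 108. 134. 139.] e [-3.]
side 84 131 zmin [111. 121. 134. 137. 138.] e [-34.]
top 12 10 zmin [102. 103. 109. 116. 121.] e [34.]
top 20 27 zmin [103. 105. 111. 117. 121.] e [35.]
top 28 25 zmin [102. 106. 112. 119. 139.] e [35.]
top 36 20 zmin [109. 110. 111. 136. 139.] e [21.]
top 44 24 zmin [108. 108. 112. 134. 140.] e [20.]
top 52 25 zmin [108. 108. 112. 135. 140.] e [25.]
top 60 72 zmin [109. 115. 135. 136. 139.] e [-19.]
top 68 119 zmin [130. 134. 135. 137. 140.] e [35.]
top 76 129 zmin [ 98. 117. 136. 137. 140.] e [34.]
top 84 126 zmin [102. 122. 135. 137. 140.] e [31.]
top 92 24 zmin [131. 132. 135. 137. 139.] e [23.]
```

The close-up shows the shut fingers above the rib top, with tips at about z=31 by depth, not the 7 the reported pose implies. The gripper body is also about 25 mm higher than reported, so the reported z reads about 25 mm low. I'll open, go about 22 mm lower in steps while watching force, and close again.

Emit:
apply_moves(
  targets=[
    {"rx": 0,"ry": 0,"rz": 0,"tx": 0,"ty": 0,"tz": 0,"gripper": -0.2},
    {"rx": 0,"ry": 0,"rz": 0,"tx": 0,"ty": 0,"tz": 0,"gripper": -0.2},
    {"rx": 0,"ry": 0,"rz": 0,"tx": 0,"ty": 0,"tz": 0,"gripper": -0.2},
    {"rx": 0,"ry": 0,"rz": 0,"tx": 0,"ty": 0,"tz": 0,"gripper": -0.2},
    {"rx": 0,"ry": 0,"rz": 0,"tx": 0,"ty": 0,"tz": 6,"gripper": -0.2},
    {"rx": 0,"ry": 0,"rz": 0,"tx": 0,"ty": 0,"tz": 12,"gripper": -0.2},
    {"rx": 0,"ry": 0,"rz": 0,"tx": 0,"ty": 0,"tz": 16,"gripper": -0.2},
    {"rx": 0,"ry": 0,"rz": 0,"tx": 0,"ty": 0,"tz": 18,"gripper": -0.2},
  ],
)

```text
t: 4.4
position: [486.0, -222.5, 4.9]
tool_rot: [0.539, 0.842, 0.0, -0.001]
force: [-0.3, 0.0, 0.3]
gripper_width: 0.58
```

```bash
cat >> h.py <<'E'
def tips(yaw=24.7,lo=5,hi=150):
    o=env.observe();p0=o['position'];s=cam('side');W=cloud(s);V=s['pixels'].max(-1);c,n=np.cos(np.radians(yaw)),np.sin(np.radians(yaw))
    d=W-p0; a=d[...,0]*c+d[...,1]*n; e=d[...,1]*c-d[...,0]*n
    m=(W[...,2]>lo)&(W[...,2]<hi)&(V<90)&(abs(a)<60)&(abs(e)<30)
    print('pos',p0.round(1),'F',o['force'].round(1),'w',round(float(o['gripper_width'])*88,1))
    for k in range(-60,60,6):
        q=W[...,2][m&(a>=k)&(a<k+6)]
        if len(q)>3: print(k,len(q),np.percentile(q,[0,5,20]).round(0),end='; ')
    print(); return s
E
python3 -c "
from h import *
s=tips()"
```

```text
pos [ 486.  -222.5    4.9] F [-0.3  0.   0.3] w 51.0
-60 107 [83. 91. 99.]; -54 123 [98. 99. 99.]; -48 156 [ 50.  99. 100.]; -42 262 [16. 30. 51.]; -36 157 [13. 18. 35.]; -30 120 [15. 23. 47.]; -24 84 [ 91.  93. 112.]; -18 92 [ 90.  92. 113.]; -12 96 [ 90.  92. 114.]; -6 83 [ 91.  92. 112.]; 0 82 [ 90.  92. 113.]; 6 79 [ 91.  91. 112.]; 12 77 [ 87.  91. 109.]; 18 51 [87. 89. 93.]; 24 149 [12. 17. 27.]; 30 196 [12. 21. 40.]; 36 116 [31. 42. 58.]; 42 85 [98. 98. 99.]; 48 79 [98. 99. 99.]; 54 57 [ 91.  99. 110.];
```

Emit:
apply_moves(
  targets=[
    {"rx": 0,"ry": 0,"rz": 0,"tx": 0,"ty": 2,"tz": 2,"gripper": -0.2},
    {"rx": 0,"ry": 0,"rz": 0,"tx": 0,"ty": 2,"tz": 4,"gripper": 0.3},
    {"rx": 0,"ry": 0,"rz": 0,"tx": 0,"ty": 2,"tz": 4,"gripper": 1},
    {"rx": 0,"ry": 0,"rz": 0,"tx": 0,"ty": 2,"tz": 4,"gripper": 1},
    {"rx": 0,"ry": 0,"rz": 0,"tx": 0,"ty": 2,"tz": 4,"gripper": 1},
    {"rx": 0,"ry": 0,"rz": 0,"tx": 0,"ty": 2,"tz": 4,"gripper": 1},
    {"rx": 0,"ry": 0,"rz": 0,"tx": 0,"ty": 2,"tz": 4,"gripper": 1},
    {"rx": 0,"ry": 0,"rz": 0,"tx": 0,"ty": 2,"tz": 4,"gripper": 1},
    {"rx": 0,"ry": 0,"rz": 0,"tx": 0,"ty": 2,"tz": 4,"gripper": 1},
  ],
  force=40,
)

```text
t: 5.2
position: [488.2, -221.9, 2.0]
tool_rot: [0.539, 0.842, -0.0, 0.0]
force: [-0.1, 0.1, 0.8]
gripper_width: 0.135
```

```bash
python3 -c "
from h import *
s=tips()"
```

```text
pos [ 488.2 -221.9    2. ] F [-0.1  0.1  0.8] w 11.9
-60 83 [85. 87. 90.]; -54 83 [87. 88. 90.]; -48 127 [ 84.  88. 108.]; -42 223 [ 78.  88. 113.]; -36 100 [95. 96. 97.]; -30 96 [95. 96. 97.]; -24 147 [14. 22. 36.]; -18 161 [ 8. 16. 32.]; -12 131 [ 9. 15. 34.]; -6 85 [ 85.  87. 107.]; 0 92 [50. 86. 90.]; 6 173 [12. 27. 39.]; 12 212 [ 9. 19. 40.]; 18 68 [42. 50. 96.]; 24 50 [95. 95. 96.]; 30 67 [95. 96. 96.]; 36 53 [ 87.  88. 107.]; 42 49 [ 86.  96. 109.]; 48 44 [ 87.  87. 108.]; 54 52 [ 86.  87. 108.];
```

Gripped: the opening is 11.9 mm, which matches the rib. Now lift and check.

Emit:
apply_moves(
  targets=[
    {"rx": 0,"ry": 0,"rz": 0,"tx": 0,"ty": 0,"tz": -10,"gripper": 1},
    {"rx": 0,"ry": 0,"rz": 0,"tx": 0,"ty": 0,"tz": -30,"gripper": 1},
    {"rx": 0,"ry": 0,"rz": 0,"tx": 0,"ty": 0,"tz": -55,"gripper": 1},
    {"rx": 0,"ry": 0,"rz": 0,"tx": 0,"ty": 0,"tz": -68,"gripper": 1},
    {"rx": 0,"ry": 0,"rz": 0,"tx": 0,"ty": 0,"tz": -68,"gripper": 1},
  ],
  force=50,
)

```text
t: 5.67
position: [489.4, -222.7, 73.1]
tool_rot: [0.539, 0.842, -0.0, 0.003]
force: [0.7, 0.3, -1.6]
gripper_width: 0.131
```

```bash
python3 -c "
from h import *
o=env.observe();print(o['position'],o['force'],o['wrist_torque'],o['gripper_width']*88)
go(462,186,70,5.35)"
```

```text
[ 489.44411369 -222.68139949   73.08491063] [ 0.73119215  0.32963648 -1.5747933 ] [-0.0614343   0.05570199  0.01882693] 11.50686990079354
t 5.67 txyz [382.6 146.2   1.7] rxyz [0.039 0.048 3.881]
```

Emit:
apply_moves(
  targets=[
    {"rx": 0,"ry": 0,"rz": 0.2,"tx": 18,"ty": 7,"tz": 0,"gripper": 1},
    {"rx": 0,"ry": 0,"rz": 0.6,"tx": 55,"ty": 21,"tz": 0,"gripper": 1},
    {"rx": 0,"ry": 0,"rz": 1,"tx": 92,"ty": 35,"tz": 0,"gripper": 1},
    {"rx": 0,"ry": 0,"rz": 1.4,"tx": 130,"ty": 50,"tz": 0,"gripper": 1},
    {"rx": 0,"ry": 0,"rz": 1.8,"tx": 168,"ty": 64,"tz": 0,"gripper": 1},
    {"rx": 0,"ry": 0,"rz": 2.2,"tx": 206,"ty": 79,"tz": 0,"gripper": 1},
    {"rx": 0,"ry": 0,"rz": 2.6,"tx": 244,"ty": 93,"tz": 0,"gripper": 1},
    {"rx": 0,"ry": 0,"rz": 3,"tx": 282,"ty": 108,"tz": 0,"gripper": 1},
    {"rx": 0,"ry": 0,"rz": 3.4,"tx": 320,"ty": 122,"tz": 0,"gripper": 1},
    {"rx": 0,"ry": 0,"rz": 3.7,"tx": 352,"ty": 135,"tz": 0,"gripper": 1},
  ],
)

```text
t: 6.5
position: [462.1, 156.7, 69.3]
tool_rot: [0.668, 0.744, -0.0, -0.001]
force: [1.5, 0.1, -1.6]
gripper_width: 0.133
```

Emit:
apply_moves(
  targets=[
    {"rx": 0,"ry": 0,"rz": 0.1,"tx": 18,"ty": 7,"tz": 0,"gripper": 1},
    {"rx": 0,"ry": 0,"rz": 0.18,"tx": 28,"ty": 10,"tz": 0,"gripper": 1},
    {"rx": 0,"ry": 0,"rz": 0.18,"tx": 30,"ty": 11,"tz": 0,"gripper": 1},
    {"rx": 0,"ry": 0,"rz": 0.18,"tx": 30,"ty": 11,"tz": 0,"gripper": 1},
  ],
)

```text
t: 6.83
position: [470.7, 185.5, 69.3]
tool_rot: [0.673, 0.74, -0.0, -0.0]
force: [-1.0, 0.7, -1.4]
gripper_width: 0.132
```

```bash
python3 -c "
from h import *
go(462,186,70,5.35)
s=tips(5.35,60,180);save(s,'s7.png');W=cloud(s)
t=cam('top');save(t,'t7.png')
a=np.hstack([s['pixels'][110:260,100:300],t['pixels'][160:310,100:300]])[...,::-1]
cv2.imwrite('pics/b7.png',cv2.resize(a,None,fx=2,fy=2,interpolation=cv2.INTER_CUBIC))
for k in (s,t):
  W=cloud(k);V=k['pixels'].min(-1).astype(int);S=np.ptp(k['pixels'].astype(int),-1)
  m=(V>110)&(S<50)&(W[...,2]>35)&(W[...,2]<110)&(W[...,0]>350)&(W[...,0]<580)&(W[...,1]>90)&(W[...,1]<290);p=W[m]
  print(len(p),np.percentile(p[:,2],[2,25,50,75,98]).round(1),p.min(0).round(),p.max(0).round(),cv2.minAreaRect(p[:,:2].astype(np.float32)))
"
```

```text
t 6.83 txyz [ 1.3 -8.6 -0.7] rxyz [-0.013  0.001  0.014]
pos [470.7 185.5  69.3] F [-1.   0.7 -1.4] w 11.6
-60 20 [152. 156. 174.]; -54 20 [151. 152. 154.]; -48 14 [150. 152. 155.]; -42 13 [153. 154. 155.]; -36 11 [163. 163. 164.]; -30 14 [163. 163. 163.]; -24 33 [ 85.  90. 106.]; -18 60 [78. 82. 93.]; -12 43 [77. 80. 88.]; -6 9 [155. 155. 166.]; 0 10 [155. 155. 169.]; 6 42 [78. 80. 89.]; 12 64 [78. 83. 95.]; 18 26 [109. 112. 123.]; 24 25 [162. 163. 164.]; 30 20 [163. 164. 165.]; 36 20 [153. 154. 169.]; 42 17 [155. 155. 174.]; 48 18 [151. 153. 162.]; 54 24 [151. 151. 154.]; 
775 [68.7 70.7 71.4 72.1 96.9] [462. 110.  35.] [579. 281. 107.] ((510.7000732421875, 198.89404296875), (188.8617401123047, 100.77495574951172), 78.33955383300781)
690 [68.4 70.3 71.3 72.3 74.6] [466. 112.  36.] [575. 257.  98.] ((504.7450256347656, 171.44287109375), (101.98172760009766, 151.87411499023438), 15.927421569824219)
```

View pics/b7.png

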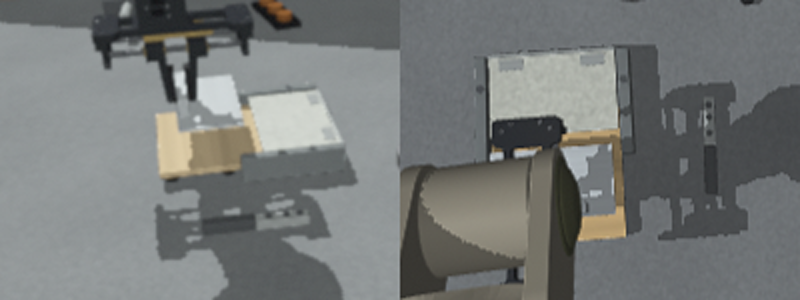

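```bash
cat >> h.py <<'E'
def plate(zt,D=(562,192.8),yaw=5.35,w=3):
    "strip plate seen at top height zt: edge lines in duct frame"
    c,n=np.cos(np.radians(yaw)),np.sin(np.radians(yaw))
    for nm in('side','top'):
        s=cam(nm);W=cloud(s);P=s['pixels'].astype(int)
        a=(W[...,0]-D[0])*c+(W[...,1]-D[1])*n; b=(W[...,1]-D[1])*c-(W[...,0]-D[0])*n
        m=(abs(W[...,2]-zt)<w)&(abs(b)<90)&(a>-140)&(a<30)&(np.ptp(P,-1)<45)&(P.min(-1)>70)
        m=cv2.morphologyEx(m.astype(np.uint8),cv2.MORPH_OPEN,np.ones((2,2)))>0
        A,B=a[m],b[m]
        fr=[(k+4,np.sort(A[(B>=k)&(B<k+8)])[-3:].mean()) for k in range(-72,72,8) if ((B>=k)&(B<k+8)).sum()>8]
        fr=np.array(fr); ed=np.array([(k+4,np.sort(B[(A>=k)&(A<k+8)])[:3].mean(),np.sort(B[(A>=k)&(A<k+8)])[-3:].mean()) for k in range(-120,30,8) if ((A>=k)&(A<k+8)).sum()>8])
        print(nm,m.sum(),'front',fr.round(0).tolist()); print('  a,bmin,bmax',ed.round(0).tolist())
    return s
E
python3 -c "
from h import *
plate(71.3)
s=cam('top');o=env.observe();print(o['position'])
W=cloud(s)
# duct cheeks & flap edges with raw colour/height
c,n=np.cos(np.radians(5.35)),np.sin(np.radians(5.35))
for nm in ('top','side'):
  W=cloud(cam(nm))
  a=(W[...,0]-562)*c+(W[...,1]-192.8)*n; b=(W[...,1]-192.8)*c-(W[...,0]-562)*n;Z=W[...,2]
  for lo,hi in ((28,31.9),(32.3,37)):
    m=(Z>lo)&(Z<hi)&(abs(b)<105)&(a>-45)&(a<110)
    print(nm,lo,[(k,b[m&(a>=k)&(a<k+10)].min().round(1),b[m&(a>=k)&(a<k+10)].max().round(1)) for k in range(-40,100,20) if (m&(a>=k)&(a<k+10)).any()],[ (k,a[m&(b>=k)&(b<k+10)].min().round(1)) for k in range(-100,100,10) if (m&(b>=k)&(b<k+10)).any()])
"
```

```text
side 643 front [[-68.0, -24.0], [-60.0, -25.0], [-52.0, -24.0], [-44.0, -24.0], [-36.0, -26.0], [-28.0, -23.0], [-20.0, -24.0], [-12.0, -26.0], [-4.0, -24.0], [4.0, -24.0], [12.0, -19.0], [20.0, -16.0], [28.0, -22.0], [36.0, -20.0], [44.0, -24.0], [52.0, -16.0], [60.0, -30.0]]
  a,bmin,bmax [[-100.0, -72.0, 1.0], [-92.0, -73.0, -5.0], [-84.0, -75.0, 13.0], [-76.0, -73.0, 8.0], [-68.0, -74.0, 51.0], [-60.0, -75.0, 57.0], [-52.0, -74.0, 55.0], [-44.0, -74.0, 57.0], [-36.0, -73.0, 57.0], [-28.0, -74.0, 57.0], [-20.0, -68.0, 43.0], [-12.0, 24.0, 189.0]]
top 697 front [[-68.0, -24.0], [-60.0, -25.0], [-52.0, -24.0], [-44.0, -25.0], [-36.0, -25.0], [-28.0, -25.0], [-20.0, -24.0], [60.0, -24.0]]
  a,bmin,bmax [[-100.0, -71.0, -32.0], [-92.0, -72.0, -46.0], [-84.0, -73.0, -39.0], [-76.0, -72.0, -36.0], [-68.0, -72.0, -35.0], [-60.0, -71.0, -34.0], [-52.0, -72.0, -9.0], [-44.0, -73.0, -24.0], [-36.0, -73.0, 8.0], [-28.0, -72.0, 64.0]]
[471.11610246 184.50287813  69.85041177]
top 28 [(-20, np.float64(-94.5), np.float64(86.5)), (0, np.float64(-83.2), np.float64(86.2)), (20, np.float64(-94.0), n
[... 2086 characters left out ...]
loat64(0.2)), (60, np.float64(1.9)), (70, np.float64(-13.2)), (80, np.float64(-7.4))]
side 32.3 [(-40, np.float64(-82.2), np.float64(-82.2)), (-20, np.float64(-98.1), np.float64(94.2)), (0, np.float64(-98.9), np.float64(87.8)), (20, np.float64(-98.0), np.float64(91.0)), (40, np.float64(-96.6), np.float64(93.9)), (60, np.float64(-95.7), np.float64(91.2)), (80, np.float64(-97.7), np.float64(90.6))] [(-100, np.float64(-29.3)), (-90, np.float64(-30.1)), (-70, np.float64(86.9)), (-60, np.float64(84.3)), (-30, np.float64(77.4)), (-10, np.float64(99.0)), (30, np.float64(86.8)), (50, np.float64(82.0)), (60, np.float64(94.5)), (70, np.float64(-12.9)), (80, np.float64(-15.1)), (90, np.float64(-14.3))]
```

The plate is level and parallel to the flap edge. Its front edge is 24.5 mm short of the flap, its top is at z=71.3, and it sits about 2 mm to the right. I'll shift it left and lower it outside the flap.

Emit:
apply_moves(
  targets=[
    {"rx": 0,"ry": 0,"rz": 0,"tx": 2,"ty": 0,"tz": 8,"gripper": 1},
    {"rx": 0,"ry": 0,"rz": 0,"tx": 2,"ty": 0,"tz": 22,"gripper": 1},
    {"rx": 0,"ry": 0,"rz": 0,"tx": 2,"ty": 0,"tz": 34,"gripper": 1},
    {"rx": 0,"ry": 0,"rz": 0,"tx": 2,"ty": 0,"tz": 41,"gripper": 1},
    {"rx": 0,"ry": 0,"rz": 0,"tx": 2,"ty": 0,"tz": 42,"gripper": 1},
    {"rx": 0,"ry": 0,"rz": 0,"tx": 2,"ty": 0,"tz": 42,"gripper": 1},
    {"rx": 0,"ry": 0,"rz": 0,"tx": 2,"ty": 0,"tz": 42,"gripper": 1},
  ],
)

```text
t: 7.77
position: [471.2, 187.3, 28.3]
tool_rot: [0.673, 0.739, 0.0, 0.0]
force: [0.8, -0.8, -1.7]
gripper_width: 0.131
```

```bash
cat >> h.py <<'E'
def st():
    o=env.observe();print('t',round(float(o['t']),2),'pos',o['position'].round(1),'F',o['force'].round(1),'M',o['wrist_torque'].round(2),'w',round(float(o['gripper_width'])*88,1))
E
python3 -c "
from h import *
st();plate(29,w=4)
s=cam('side');W=cloud(s);P=s['pixels'].astype(int)
c,n=np.cos(np.radians(5.35)),np.sin(np.radians(5.35));a=(W[...,0]-562)*c+(W[...,1]-192.8)*n; b=(W[...,1]-192.8)*c-(W[...,0]-562)*n
m=(np.ptp(P,-1)<45)&(P.min(-1)>70)&(abs(W[...,2]-29)<5)&(b>-68)&(b<50)
for k in range(-110,-20,10):
  q=W[...,2][m&(a>=k)&(a<k+10)]; print(k,len(q),np.median(q).round(1),end='; ')
st()
"
```

```text
t 7.77 pos [471.2 187.3  28.3] F [ 0.8 -0.8 -1.7] M [-0.04  0.09 -0.04] w 11.5
side 998 front [[-68.0, 29.0], [-60.0, 29.0], [-52.0, 29.0], [-44.0, 29.0], [-36.0, 27.0], [-28.0, 31.0], [-20.0, 28.0], [-12.0, 30.0], [-4.0, 28.0], [4.0, 29.0], [12.0, 27.0], [20.0, 30.0], [28.0, 25.0], [36.0, 30.0], [44.0, 28.0], [52.0, 24.0], [60.0, 26.0], [68.0, 30.0]]
  a,bmin,bmax [[-100.0, -72.0, -33.0], [-92.0, -72.0, -41.0], [-84.0, -72.0, -14.0], [-76.0, -70.0, -6.0], [-68.0, -72.0, 37.0], [-60.0, -72.0, 60.0], [-52.0, -71.0, 55.0], [-44.0, -72.0, 60.0], [-36.0, -71.0, 61.0], [-28.0, -85.0, 67.0], [-20.0, -71.0, 80.0], [4.0, -84.0, 80.0], [12.0, -85.0, 75.0], [20.0, -88.0, 72.0], [28.0, -84.0, 75.0]]
top 1145 front [[-68.0, 26.0], [-60.0, 27.0], [-52.0, 25.0], [-44.0, 26.0], [-36.0, 26.0], [-28.0, 27.0], [-20.0, 26.0], [-12.0, 26.0], [-4.0, 26.0], [4.0, 27.0], [12.0, 25.0], [20.0, 24.0], [28.0, 26.0], [36.0, 27.0], [44.0, 26.0], [52.0, 26.0], [60.0, 27.0], [68.0, 26.0]]
  a,bmin,bmax [[-100.0, -71.0, -43.0], [-92.0, -71.0, -45.0], [-84.0, -69.0, -37.0], [-76.0, -70.0, -35.0], [-68.0, -70.0, -34.0], [-60.0, -71.0, -32.0], [-52.0, -71.0, 13.0], [-44.0, -70.0, -18.0], [-36.0, -70.0, -24.0], [-28.0, -70.0, 86.0], [-20.0, -52.0, -8.0], [-4.0, -70.0, 75.0], [4.0, -77.0, 75.0], [12.0, -77.0, 74.0], [20.0, -78.0, 73.0], [28.0, -78.0, 70.0]]
-110 4 30.2; -100 37 30.4; -90 43 30.6; -80 56 30.2; -70 85 30.4; -60 84 30.6; -50 83 30.4; -40 86 30.6; -30 70 30.3; t 7.92 pos [471.3 187.4  28.5] F [ 0.1  0.1 -1. ] M [-0.07  0.13  0.01] w 11.9
```

Emit:
apply_moves(
  targets=[
    {"rx": 0,"ry": 0,"rz": 0,"tx": 0,"ty": 0,"tz": 3,"gripper": 1},
    {"rx": 0,"ry": 0,"rz": 0,"tx": 0,"ty": 0,"tz": 6,"gripper": 1},
    {"rx": 0,"ry": 0,"rz": 0,"tx": 0,"ty": 0,"tz": 6.8,"gripper": 1},
    {"rx": 0,"ry": 0,"rz": 0,"tx": 0,"ty": 0,"tz": 6.8,"gripper": 1},
    {"rx": 0,"ry": 0,"rz": 0,"tx": 0,"ty": 3,"tz": 6.8,"gripper": 1},
    {"rx": 0,"ry": 0,"rz": 0,"tx": 0,"ty": 8,"tz": 6.8,"gripper": 1},
    {"rx": 0,"ry": 0,"rz": 0,"tx": 0,"ty": 14,"tz": 6.8,"gripper": 1},
    {"rx": 0,"ry": 0,"rz": 0,"tx": 0,"ty": 18,"tz": 6.8,"gripper": 1},
    {"rx": 0,"ry": 0,"rz": 0,"tx": 0,"ty": 18,"tz": 6.8,"gripper": 1},
    {"rx": 0,"ry": 0,"rz": 0,"tx": 0,"ty": 18,"tz": 6.8,"gripper": 1},
  ],
)

```text
t: 8.75
position: [489.1, 189.0, 21.0]
tool_rot: [0.673, 0.739, -0.0, -0.0]
force: [-0.2, 0.7, -2.2]
gripper_width: 0.134
```

```bash
python3 -c "
from h import *
st();s=cam('side')
cv2.imwrite('pics/s8.png',cv2.resize(s['pixels'][140:220,160:290,::-1],None,fx=6,fy=6,interpolation=cv2.INTER_CUBIC))
W=cloud(s);P=s['pixels'].astype(int)
c,n=np.cos(np.radians(5.35)),np.sin(np.radians(5.35));a=(W[...,0]-562)*c+(W[...,1]-192.8)*n; b=(W[...,1]-192.8)*c-(W[...,0]-562)*n
m=(np.ptp(P,-1)<45)&(P.min(-1)>70)&(abs(W[...,2]-25)<7)&(b>-68)&(b<50)
for k in range(-110,60,8):
  q=W[...,2][m&(a>=k)&(a<k+8)]; print(k,len(q),np.median(q).round(1),end='; ')
st()"
```

```text
t 8.75 pos [489.1 189.   21. ] F [-0.2  0.7 -2.2] M [-0.02  0.07 -0.02] w 11.8
-110 0 nan; -102 0 nan; -94 5 18.8; -86 41 23.3; -78 26 23.1; -70 39 23.2; -62 43 23.2; -54 60 23.0; -46 66 23.1; -38 69 23.0; -30 63 22.9; -22 66 23.2; -14 63 23.0; -6 60 23.7; 2 61 29.9; 10 65 30.1; 18 64 30.1; 26 64 30.0; 34 62 30.2; 42 63 30.1; 50 65 29.9; 58 64 30.0; t 8.8 pos [488.8 189.   21. ] F [ 0.   0.  -2.6] M [-0.07  0.05  0.06] w 11.2
  return _methods._mean(a, axis=axis, dtype=dtype,
  ret = ret.dtype.type(ret / rcount)
```

View pics/s8.png

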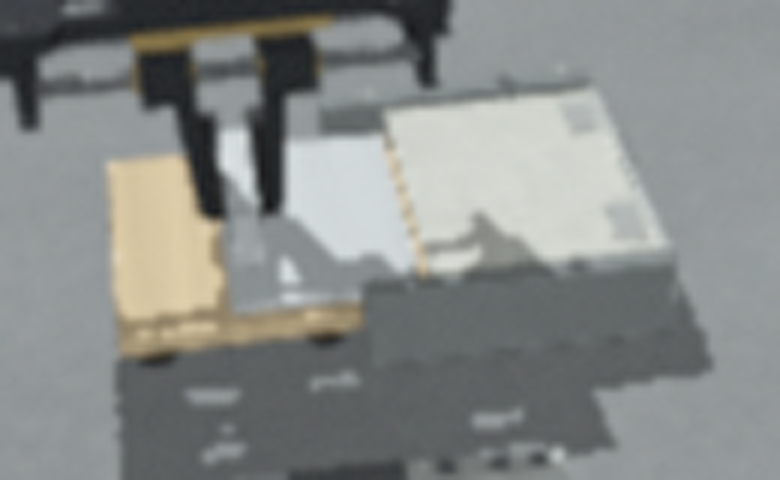

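The strip's leading edge (about (390–420, 140–270) in the crop) is just short of the flap edge. Its top is at z≈23.1, below the flap's underside at 26. I'll slide it in.

Emit:
apply_moves(
  targets=[
    {"rx": 0,"ry": 0,"rz": 0,"tx": 0,"ty": 3,"tz": 0,"gripper": 1},
    {"rx": 0,"ry": 0,"rz": 0,"tx": 0,"ty": 8,"tz": 0,"gripper": 1},
    {"rx": 0,"ry": 0,"rz": 0,"tx": 0,"ty": 13,"tz": 0,"gripper": 1},
    {"rx": 0,"ry": 0,"rz": 0,"tx": 0,"ty": 18,"tz": 0,"gripper": 1},
    {"rx": 0,"ry": 0,"rz": 0,"tx": 0,"ty": 23,"tz": 0,"gripper": 1},
    {"rx": 0,"ry": 0,"rz": 0,"tx": 0,"ty": 27,"tz": 0,"gripper": 1},
    {"rx": 0,"ry": 0,"rz": 0,"tx": 0,"ty": 30,"tz": 0,"gripper": 1},
    {"rx": 0,"ry": 0,"rz": 0,"tx": 0,"ty": 32,"tz": 0,"gripper": 1},
    {"rx": 0,"ry": 0,"rz": 0,"tx": 0,"ty": 32,"tz": 0,"gripper": 1},
    {"rx": 0,"ry": 0,"rz": 0,"tx": 0,"ty": 32,"tz": 0,"gripper": 1},
  ],
)

```text
t: 9.63
position: [520.6, 192.0, 21.0]
tool_rot: [0.673, 0.739, -0.0, -0.0]
force: [1.3, 0.2, -1.6]
gripper_width: 0.127
```

```bash
cat >> h.py <<'E'
def chk():
    st();W=[]
    s=cam('side');W=cloud(s);P=s['pixels'].astype(int)
    c,n=np.cos(np.radians(5.35)),np.sin(np.radians(5.35));a=(W[...,0]-562)*c+(W[...,1]-192.8)*n; b=(W[...,1]-192.8)*c-(W[...,0]-562)*n
    g=(np.ptp(P,-1)<45)&(P.min(-1)>70)&(abs(W[...,2]-25)<7)&(b>-68)&(b<60)
    w=(np.ptp(P,-1)>45)&(P.max(-1)>100)&(abs(W[...,2]-16)<6)&(abs(b)<75)
    for nm,m,r in(('grey',g,range(-94,100,8)),('wood',w,range(-130,0,8))):
        print(nm,[(k,int((m&(a>=k)&(a<k+8)).sum()),float(np.median(W[...,2][m&(a>=k)&(a<k+8)]).round(1))) for k in r if (m&(a>=k)&(a<k+8)).sum()>6])
    rim=g&(abs(W[...,2]-23)<5)&(b<-45)&(a<-5); print('rear edge',np.percentile(a[rim],[0,1,3]).round(1))
    return s
E
python3 -c "
from h import *
chk()"
```

```text
t 9.63 pos [520.6 192.   21. ] F [ 1.3  0.2 -1.6] M [-0.14  0.11  0.06] w 11.2
grey [(-54, 33, 23.3), (-46, 28, 23.5), (-38, 35, 23.1), (-30, 41, 23.1), (-22, 55, 23.0), (-14, 68, 22.9), (-6, 83, 23.6), (2, 70, 29.9), (10, 67, 30.1), (18, 71, 30.1), (26, 67, 29.9), (34, 70, 29.9), (42, 70, 30.0), (50, 70, 29.9), (58, 64, 30.0), (66, 68, 30.1), (74, 71, 30.2), (82, 61, 30.5), (90, 62, 30.4), (98, 30, 30.6)]
wood [(-130, 72, 17.9), (-122, 87, 18.0), (-114, 88, 18.1), (-106, 73, 18.1), (-98, 78, 18.2), (-90, 83, 18.0), (-82, 82, 17.9), (-74, 85, 18.0), (-66, 72, 18.1), (-58, 22, 18.1)]
rear edge [-130.  -107.1 -101.9]
```

Emit:
apply_moves(
  targets=[
    {"rx": 0,"ry": 0,"rz": 0,"tx": 0,"ty": 1,"tz": 0,"gripper": 1},
    {"rx": 0,"ry": 0,"rz": 0,"tx": 0,"ty": 2,"tz": 0,"gripper": 1},
    {"rx": 0,"ry": 0,"rz": 0,"tx": 0,"ty": 3,"tz": 0,"gripper": 1},
    {"rx": 0,"ry": 0,"rz": 0,"tx": 0,"ty": 3,"tz": 0,"gripper": 1},
    {"rx": 0,"ry": 0,"rz": 0,"tx": 0,"ty": 3,"tz": 0,"gripper": 1},
  ],
)

```text
t: 10.1
position: [521.7, 192.2, 20.6]
tool_rot: [0.673, 0.739, -0.002, -0.002]
force: [-8.7, -0.6, 3.0]
gripper_width: 0.134
```

Emit:
apply_moves(
  targets=[
    {"rx": 0,"ry": 0,"rz": 0,"tx": 0,"ty": 0.5,"tz": 0,"gripper": 1},
    {"rx": 0,"ry": 0,"rz": 0,"tx": 0,"ty": 1,"tz": 0,"gripper": 1},
    {"rx": 0,"ry": 0,"rz": 0,"tx": 0,"ty": 1,"tz": 0,"gripper": 1},
    {"rx": 0,"ry": 0,"rz": 0,"tx": 0,"ty": 1,"tz": 0,"gripper": 1},
  ],
)

```text
t: 10.43
position: [521.7, 192.2, 20.5]
tool_rot: [0.673, 0.739, -0.003, -0.003]
force: [-14.4, -1.4, 5.6]
gripper_width: 0.136
```

Emit:
apply_moves(
  targets=[
    {"rx": 0,"ry": 0,"rz": 0,"tx": 0,"ty": -1,"tz": 0,"gripper": 1},
    {"rx": 0,"ry": 0,"rz": 0,"tx": 0,"ty": -1.5,"tz": 0,"gripper": 1},
    {"rx": 0,"ry": 0,"rz": 0,"tx": 0,"ty": -1.5,"tz": 0,"gripper": 1},
  ],
)

```text
t: 10.68
position: [521.8, 192.2, 20.6]
tool_rot: [0.673, 0.739, -0.001, -0.001]
force: [-6.3, -0.7, -0.8]
gripper_width: 0.132
```

```bash
cat >> h.py <<'E'
def rear():
    c,n=np.cos(np.radians(5.35)),np.sin(np.radians(5.35))
    for nm in('top','side'):
        s=cam(nm);v,u=np.mgrid[:384,:512];P=s['pixels'].astype(int);W=cloud(s)
        a0=(W[...,0]-562)*c+(W[...,1]-192.8)*n; b0=(W[...,1]-192.8)*c-(W[...,0]-562)*n;sat=np.ptp(P,-1)
        d=np.stack([(u-s['cx'])/s['f'],(v-s['cy'])/s['f'],np.ones(u.shape)],-1)@s['Rm'];C=-s['Rm'].T@s['t']
        for zz in(22,):
            G=C+d*((zz-C[2])/d[...,2])[...,None]
            a=(G[...,0]-562)*c+(G[...,1]-192.8)*n; b=(G[...,1]-192.8)*c-(G[...,0]-562)*n
            r=[]
            for k in range(-66,66,6):
                m=(b>=k)&(b<k+6)&(a>-75)&(a<-30)&(W[...,2]<26)&(P.max(-1)>60)
                if m.sum()<40: continue
                o=np.argsort(a[m]);A=a[m][o];S=(sat/np.maximum(P.max(-1),1))[m][o]
                # best step position from wood (saturated) to grey
                cs=np.cumsum(S-0.22); i=cs.argmax(); 
                if 5<i<len(A)-5: r.append((k+3,round(float(A[i]),1)))
            print(nm,r)
E
python3 -c "
from h import *
rear();s=chk()
cv2.imwrite('pics/s9.png',cv2.resize(s['pixels'][140:220,160:290,::-1],None,fx=6,fy=6,interpolation=cv2.INTER_CUBIC))
"
```

```text
top [(-63, -53.0), (-57, -52.4), (-51, -52.2), (-45, -51.9)]
side []
t 10.78 pos [521.8 192.2  20.5] F [-7.5 -0.5 -0.9] M [-0.07  1.18 -0.17] w 11.5
grey [(-54, 44, 21.9), (-46, 30, 23.3), (-38, 34, 22.8), (-30, 39, 22.4), (-22, 48, 22.7), (-14, 64, 22.3), (-6, 86, 22.6), (2, 69, 29.9), (10, 69, 30.0), (18, 72, 30.1), (26, 66, 29.9), (34, 68, 30.0), (42, 67, 29.9), (50, 70, 29.9), (58, 67, 30.0), (66, 65, 30.1), (74, 70, 29.9), (82, 63, 30.3), (90, 66, 30.2), (98, 33, 30.7)]
wood [(-130, 73, 18.2), (-122, 84, 18.0), (-114, 89, 17.9), (-106, 70, 18.0), (-98, 77, 18.0), (-90, 82, 18.1), (-82, 81, 18.1), (-74, 84, 17.9), (-66, 80, 18.1), (-58, 24, 18.5)]
rear edge [-103.1 -101.4 -100.8]
```

View pics/s9.png

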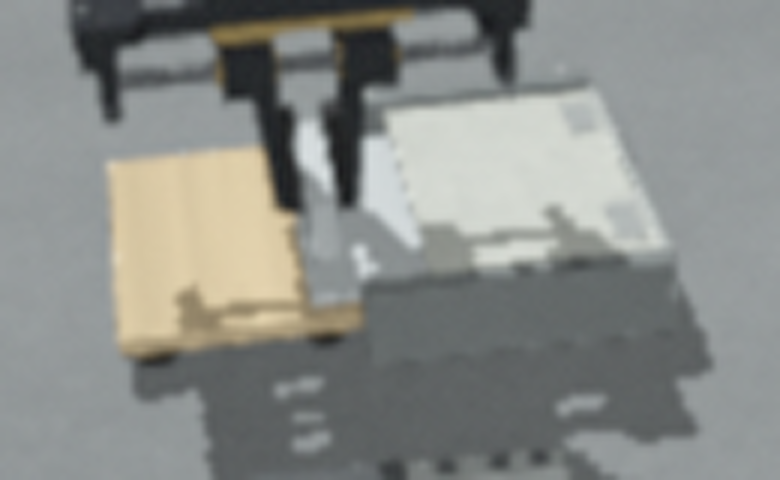

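By the camera the rear edge is at about -52, where home is -50, which agrees within pixel size. The contact force is centred well inside the edge (about 23 mm off-middle, from Mz), so the edge is flush and not on one corner. The flap still reads z=30.0, so it is shut. Now I press down gradually.

Emit:
apply_moves(
  targets=[
    {"rx": 0,"ry": 0,"rz": 0,"tx": 0,"ty": 0,"tz": 0.7,"gripper": 1},
    {"rx": 0,"ry": 0,"rz": 0,"tx": 0,"ty": 0,"tz": 1.4,"gripper": 1},
    {"rx": 0,"ry": 0,"rz": 0,"tx": 0,"ty": 0,"tz": 2.1,"gripper": 1},
    {"rx": 0,"ry": 0,"rz": 0,"tx": 0,"ty": 0,"tz": 2.8,"gripper": 1},
    {"rx": 0,"ry": 0,"rz": 0,"tx": 0,"ty": 0,"tz": 3,"gripper": 1},
    {"rx": 0,"ry": 0,"rz": 0,"tx": 0,"ty": 0,"tz": 3,"gripper": 1},
    {"rx": 0,"ry": 0,"rz": 0,"tx": 0,"ty": 0,"tz": 3,"gripper": 1},
  ],
)

```text
t: 11.42
position: [521.7, 192.2, 18.5]
tool_rot: [0.673, 0.739, -0.001, -0.001]
force: [-11.9, -1.0, 8.7]
gripper_width: 0.129
```

```bash
python3 -c "
from h import *
chk();rear()"
```

```text
t 11.42 pos [521.7 192.2  18.5] F [-11.9  -1.    8.7] M [-0.26  1.79 -0.09] w 11.4
grey [(-54, 29, 20.7), (-46, 30, 21.4), (-38, 33, 20.9), (-30, 41, 20.7), (-22, 46, 20.3), (-14, 61, 20.6), (-6, 86, 21.3), (2, 69, 30.1), (10, 69, 30.0), (18, 71, 30.1), (26, 67, 30.0), (34, 68, 30.0), (42, 68, 30.2), (50, 66, 30.1), (58, 67, 30.0), (66, 69, 30.0), (74, 66, 30.1), (82, 63, 30.5), (90, 62, 30.3), (98, 28, 30.9)]
wood [(-130, 73, 16.6), (-122, 86, 16.4), (-114, 87, 16.7), (-106, 72, 16.4), (-98, 78, 16.6), (-90, 79, 16.7), (-82, 83, 16.8), (-74, 79, 16.5), (-66, 79, 16.6), (-58, 25, 16.5)]
rear edge [-101.2  -67.4  -50.1]
top [(-63, -53.0), (-57, -52.4), (-51, -52.1), (-45, -51.9)]
side []
```

Emit:
apply_moves(
  targets=[
    {"rx": 0,"ry": 0,"rz": 0,"tx": 0,"ty": -0.5,"tz": 0.5,"gripper": 1},
    {"rx": 0,"ry": 0,"rz": 0,"tx": 0,"ty": -0.8,"tz": 1,"gripper": 1},
    {"rx": 0,"ry": 0,"rz": 0,"tx": 0,"ty": -0.8,"tz": 1.5,"gripper": 1},
    {"rx": 0,"ry": 0,"rz": 0,"tx": 0,"ty": -0.8,"tz": 1.5,"gripper": 1},
    {"rx": 0,"ry": 0,"rz": 0,"tx": 0,"ty": -0.8,"tz": 1.5,"gripper": 1},
    {"rx": 0,"ry": 0,"rz": 0,"tx": 0,"ty": -0.8,"tz": 1.5,"gripper": 1},
  ],
)

```text
t: 12.07
position: [521.8, 192.2, 17.5]
tool_rot: [0.673, 0.739, -0.001, -0.001]
force: [-9.9, -2.0, 11.2]
gripper_width: 0.13
```

```bash
python3 -c "
from h import *
chk();rear()"
```

```text
t 12.07 pos [521.8 192.2  17.5] F [-9.9 -2.  11.2] M [-0.27  1.55 -0.14] w 11.5
grey [(-54, 29, 20.3), (-46, 33, 20.4), (-38, 35, 19.9), (-30, 40, 19.7), (-22, 40, 19.8), (-14, 65, 19.6), (-6, 81, 20.1), (2, 72, 30.2), (10, 68, 30.0), (18, 69, 30.0), (26, 70, 30.0), (34, 70, 30.0), (42, 68, 30.0), (50, 69, 30.0), (58, 65, 30.2), (66, 72, 30.0), (74, 71, 30.2), (82, 63, 30.5), (90, 64, 30.3), (98, 30, 30.7)]
wood [(-130, 74, 15.4), (-122, 90, 15.6), (-114, 86, 15.6), (-106, 71, 15.6), (-98, 78, 15.5), (-90, 82, 15.7), (-82, 83, 15.5), (-74, 84, 15.5), (-66, 77, 15.6), (-58, 23, 15.6)]
rear edge [-50.6 -50.2 -49.6]
top [(-63, -53.0), (-57, -52.4), (-51, -54.4), (-45, -53.9)]
side []
```

```bash
python3 -c "
from h import *
c,n=np.cos(np.radians(5.35)),np.sin(np.radians(5.35))
for nm in ('side','side','top'):
  s=cam(nm);W=cloud(s);P=s['pixels'].astype(int);a=(W[...,0]-562)*c+(W[...,1]-192.8)*n; b=(W[...,1]-192.8)*c-(W[...,0]-562)*n
  for lab,m in (('plate',(np.ptp(P,-1)<45)&(abs(W[...,2]-20)<2.2)&(b>-67)&(b<64)&(a>-49)&(a<-3)&((b<-43)|(a>-26))),('wood',(np.ptp(P,-1)>45)&(abs(W[...,2]-15.5)<2)&(abs(b)<75)&(a<-58)&(a>-126))):
    m=cv2.erode(m.astype(np.uint8),np.ones((2,2)))>0
    A=np.c_[a[m]+25,b[m],np.ones(m.sum())];k,*_=np.linalg.lstsq(A,W[...,2][m],rcond=None);r=(W[...,2][m]-A@k).std()
    print(nm,lab,m.sum(),np.degrees(k[:2]).round(2),k[2].round(2),'sd',r.round(2),'se',np.degrees(r/np.sqrt(m.sum())/A[:,0].std()).round(2))
st()
"
```

```text
side plate 137 [ 0.73 -0.3 ] 19.29 sd 0.76 se 0.33
side wood 572 [-0.01  0.02] 15.57 sd 0.79 se 0.1
side plate 144 [0.31 0.1 ] 19.64 sd 0.83 se 0.35
side wood 561 [-0.21 -0.05] 15.35 sd 0.78 se 0.1
top plate 82 [-0.7   0.36] 20.07 sd 1.03 se 0.51
top wood 207 [-0.06  0.08] 15.55 sd 1.04 se 0.21
t 12.37 pos [521.7 192.2  17.5] F [-10.   -0.2  11. ] M [-0.18  1.54 -0.12] w 11.3
```

```bash
python3 -c "
from h import *
print(env.finish_job());st()"
```

```text
the job is handed in; nothing more can be done
None
the job is handed in; nothing more can be done
```

I slid the strip's plain edge in under the flap, up against the duct wall, and handed the job in at about 12.4 s. The arm is still pressing the strip down with the rib gripped. I saw no verdict.

**Last checks:**
- **Apron:** it went down about 2.5 mm (top from 18.05 to about 15.5 mm).
- **Strip:** it lies flat on the board within measurement error, with its top at about 19.6 mm. The grip opening is 11.4 mm on the 12 mm rib, with no slip.
- **Flap:** its top stayed at 30.0 mm throughout, so it was not lifted.
- **Forces:** about 11 N down and 10 N against the wall. The highest readings between moves were about 14 N on the wall and 11 N down.
- **Other things on the bench:** I carried the strip clear above the bracelet tool and never went near the two stands. I did not measure any of the three again at the end.

**What failed or disagreed:**
- **First grip:** it closed above the rib. The reported height read about 25 mm lower than the cameras showed, so I corrected from depth and gripped again.
- **How far home:** the views disagree on the rear edge, which should be at -50 mm. The side view put it at about -50 mm, but the top view at -52 to -54 mm. I relied on the firm, central contact with the wall, so 1–3 mm of doubt remains on the image evidence alone.

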